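# Roll the polished steel roll home and bolt it in

## Robot

A 6-joint arm with a two-finger parallel gripper is mounted at the origin on the work surface. World frame = base frame: x ahead of the robot, y to its left, z up, the work surface at z = 0. Lengths are in mm, angles in rad, forces in N, time in s.
With the tool pointing down it reaches from about 375 to 975 mm from the base axis. Payload 3.8 kg.
Tool frame: the origin (TCP) lies midway between the tips of the shut fingers; the grasp point (between the pads) lies 19 mm behind it; z points along the fingers, y is the direction in which the jaws open and shut (so a half turn about z gives the same grasp; the last joint's range is limited). The gripper opens to 88 mm and grips with 3 to 60 N. Pads are 18 mm wide; open, the fingers measure 123 mm over their backs; the gripper's body (75 mm by 187 mm) begins 45 mm behind the grasp point.
Start: joints at [1.257, 0.264, 1.604, -0, 1.274, -0.037], TCP at [184.461, 649.301, 238.706] pointing down, gripper open.
Joint ranges: [-2.63, 2.63], [-0.94, 2.18], [0.31, 2.57], [-1.31, 4.45], [0, 2.66], [-2.55, 2.55]. Speed limits (rad/s): [2.57, 2.57, 3.14, 3.14, 3.14, 3.14].

## Interface

Orientations are given as [roll, pitch, yaw] about the fixed x, y, z axes, in that order (R = Rz(yaw) Ry(pitch) Rx(roll)).
In Python, from rig import manip gives the robot as it stands.
- The arm moves only by the tool send_rows, never from a script. Its argument "commands" is text: rows parted by semicolons, each of 7 numbers parted by spaces: the closure, from -1 (fully open) to 1 (shut), then the shift along the tool's x, y, z in units of 0.2 m (1.0 is 0.2 m), then the turn, a rotation vector about the tool's x, y, z in units of 90 degrees (1.0 is 90 degrees). In form: fingers dx dy dz rx ry rz; .... A call has 1 to 20 rows; each row is the pose to reach, as a shift and turn from the pose commanded when the call began, along the tool's axes at that moment; what a row does not reach only later rows make up. A row lasts 1/8 s, in which the tool goes at most 62.5 mm and 10.7 degrees, less where a joint would pass 70% of its speed; a pose out of reach is approached as far as the arm can. A call with a number of a shift or a turn outside -1 to 1 is refused whole. A call with a gripper value outside its range is refused whole. The fingers move at their own pace and stop on an object; "grip_force" is the grip in N (left out, the last holds). Time passes only in rows, so rows that repeat a pose let the fingers close. It gives the time, the measured TCP pose, the force and the opening at its end, in the units of the state.
- manip.sense(): the state, without advancing time (a new reading comes with each control period).
- manip.get_image(name): name is "side" or "top" or "wrist"; returns a dict with "color" (480x640x3 uint8, blue, green, red), "fx", "fy", "cx", "cy" (pixels), "world_to_cam" (4x4, takes a point from world to camera coordinates). Camera axes: x right, y up, looking along -z (the intrinsics and any distortion apply to the point x, -y, -z); pixel columns grow to the right and rows downward; lengths in mm; the calibration is good to about 2 mm. A picture is of the moment at which its call begins. There is no depth.
- manip.sign_off(): hands the job in, once; it reports no verdict.
The state is a dict: "time_s": time; "joint_pos": joint angles; "qvel": joint speeds; "joint_torque": joint torques, N m; "tool_pos": TCP position; "eef_rot": TCP orientation; "force": force on the tool from outside, world axes, zero at the start; "torque": the same for the moment, N m; "gripper_width": finger opening in mm.
Only numpy, scipy, OpenCV 4.12 (cv2) and the standard library are available. Lean on these libraries where they do the work, as an engineer would, in place of code of your own. Each camera call takes 0.05 s, during which the arm holds its last target. There are 200 camera calls.

## Task

Park the polished steel roll: with the gripper shut, lower the fingertips slowly onto the top of it, press with half a kilo to a kilo (never as much as 2 kg, knocks included) and roll it under them, in as many short gentle strokes as it takes, along the tray, over the brass ridge and right up against the red stop. Do not pick it up, push it from behind or fling it. Bed it down there with a steady press of about 1 kg on its top for a second, then slide the steel bolt fully shut behind it by its brass knob, leave the knob and roll untouched at the end, and leave everything else on the bench where it is.

Things in the scene. Friction and masses are not known exactly. Their poses are not given: they have to be found in the camera images.
- roller: hollow polished steel roll, dark end bores and a thin blue line along it: a lying cylinder 44 mm in diameter, 90 mm long, 0.5 to 0.75 kg. Origin at its middle, on its axis; own y = its axis, x and z turn as it rolls. Its top is 22 mm above the origin. Slight rolling resistance: it stays where left on the flat floor. Under fingers that do not slip it advances half as far as they do.
- bed: wooden roll tray fixed to the bench, 200 mm long (x -90 to 110), 230 mm wide (y -135 to 95). Origin on the bench under the middle of the channel; x points along the channel towards the red stop, y across it, z up. The channel's black floor is at z = 20 mm, 100 mm wide (y -50 to 50), between pale rails 10 mm wide that rise to z = 32 mm. A low lip closes the rear end (x = -75 mm, to z = 30 mm).
- seat (a point): where the middle of the roll's axis must finally be: touching the red stop, beyond the brass ridge; 63 mm along bed x, 42 mm above the bench. Axes as the bed's. The stop's face is 22 mm farther along bed x and its top only 4 mm higher than this point.
- ridge (a point): middle of the rounded brass ridge that crosses the channel, at floor level (20 mm above the bench), at bed x = 47.5 mm, 15.5 mm before the seat. The ridge is adjustable: it is set 2 to 4 mm proud of the floor, differently each time and not measured, and lifts the roll and the fingers by as much. The climb begins 10 to 15 mm before it; let go before the crest, the roll runs back.
- bolt (a joint): 10 mm square steel bolt bar in a guide on the bed's -y side at bed x = 33 mm, centred 39 mm above the bench. 0 = open (drawn to -y), 0.050 m = fully shut: its end pushed along bed +y across the channel behind the seated roll. Slides stiffly, about 3 N, stays where left, ends on a hard limit. Cannot shut unless the roll is in its seat.
- knob (a point): top centre of the bolt's upright brass knob, 16 mm in diameter, 34 mm tall, top 78 mm above the bench; moves with the bolt at bed x = 33 mm, along bed y from -110 (open) to -60 mm (shut). Free space on its -y side.
- bangle: brass ring 28 mm wide and 10 mm high, lying on the tray's wooden margin on the bed's +y side; leave it. Origin at the centre of its underside.
- pan: dark steel bowl, 140 mm wide, 35 mm high, bystander; origin under its centre
- jar: green jar with a white lid, 70 mm wide, 85 mm high, bystander; origin under its centre
- mallet: hammer with a wooden handle lying on the bench, bystander; origin under it
- block: steel bench block 75 x 75 x 25 mm, bystander; origin under its centre
- vial: small amber bottle 32 mm wide, 50 mm high, bystander; origin under its centre
Things that resemble listed ones, but are neither listed nor needed, are in the scene too. Leave any purple or turquoise look-alike of the roller alone.

How it is judged (in metres and radians):
On the way, in this order (a step that is already met when the one before it is completed fails the run):
1. the shut fingertips press on top of the roll (contact force between the fingers and roller above 1 N and z of the grasp point in the frame of bed above 0.072 m), for 0.1 s.
2. the roll, lying in its seat against the stop, is bedded down by a steady press on its top (contact force between the fingers and roller above 6 N and x of roller in the frame of seat above -0.004 m and z of roller in the frame of seat below 0.001 m and linear speed of roller below 0.02 m/s), for 0.6 s.
3. the bolt is shut behind it (value of joint bolt above 0.045 m), for 0.2 s.
At the end, for the whole second after the job is handed in: The roll is at rest in its seat, its axis within 4 mm of touching the stop and square to the channel within 0.08 rad, down on the floor; the bolt is shut to 45 of its 50 mm (x of roller in the frame of seat between -0.004 and 0.003 m and z of roller in the frame of seat below 0.002 m and angle between the y axis of roller and the y axis of bed, either way round below 0.08 rad and value of joint bolt above 0.045 m and linear speed of roller below 0.01 m/s and angular speed of roller below 0.2 rad/s).
It fails at once if the roll is pressed harder than 20 N (contact force between the fingers and roller above 20 N).
It fails at once if the roll is pushed from behind or held instead of being rolled from on top (fingertips on it more than about 10 mm below its top) (contact force between the fingers and roller above 1 N and z of the grasp point in the frame of bed below 0.072 m).
It fails at once if the roll is lifted 12 mm off the floor (z of roller in the frame of bed above 0.054 m).
It fails at once if the roll is flung (faster than 0.3 m/s) (linear speed of roller above 0.3 m/s).
It fails at once if a bystander is moved by 25 mm (distance of any of pan, jar, mallet, block, vial, bangle from where it was at the start of the episode above 0.025 m).
It also fails if it takes over 72 s, if anything falls off the work surface, if the arm or the gripper's body presses on something with over 40 N, if the wrist force passes 120 N, or if a joint passes its speed limit or range.

## Working session

There is one attempt and no reset: what is moved stays moved. The work goes in short steps, Python scripts to look and compute and a tool call to move; the robot and the scene stay as the last step left them, time stands still between calls to the robot, and variables do not carry over. Pictures are saved under pics/ and viewed, about 8 in all and at most 12, crops included, and the job is handed in when it is done.

Besides the shell and the picture viewer there is one more tool, called after ">>>" as name(argument=value, ...) on one line, values as JSON. send_rows: Moves the arm, as the interface text tells. Its arguments: {"type":"object","properties":{"commands":{"type":"string"},"grip_force":{"type":"number"}},"required":["commands"]}

```bash
mkdir -p pics && ls
python3 - <<'E'
from rig import manip
import cv2,numpy as np
print(manip.sense())
for n in("side","top"):
    r=manip.get_image(n);cv2.imwrite(f"pics/{n}0.png",r["color"])
    print(n,r["fx"],r["fy"],r["cx"],r["cy"],np.round(r["world_to_cam"],4).tolist(),[k for k in r])
E
```

```text
pics
{'time_s': 0.0, 'joint_pos': array([ 1.25710594e+00,  2.64762134e-01,  1.60538233e+00, -6.40331127e-06,
        1.27368360e+00, -3.68912373e-02]), 'qvel': array([-0.00051314,  0.00041893, -0.00064548,  0.00052298, -0.00098772,
       -0.00115488]), 'joint_torque': array([ 1.37356779e-03, -5.02100587e+01, -3.56887114e+01,  7.28100515e-02,
        2.93477532e-02, -1.91068975e-04]), 'tool_pos': array([184.240553  , 648.62787183, 237.37744822]), 'eef_rot': array([-3.13935854e+00, -7.63339651e-05,  2.86479530e+00]), 'force': array([ 0.02453849, -1.23226591, -0.12430596]), 'torque': array([ 0.00320806, -0.06380282,  0.06531506]), 'gripper_width': 87.75874709958097}
side 608.3094282967606 608.3094282967606 319.93231476805937 240.75326236581836 [[0.9396, -0.3414, 0.023, -461.9328], [0.181, 0.5532, 0.8132, -155.7064], [-0.2903, -0.7599, 0.5816, -1306.0196], [0.0, 0.0, 0.0, 1.0]] ['color', 'fx', 'fy', 'cx', 'cy', 'world_to_cam']
top 472.4845219607544 472.4845219607544 322.9074589541392 244.88120977195453 [[0.0105, -0.9999, 0.0093, -2.3839], [0.9978, 0.0111, 0.0649, -481.8551], [-0.065, 0.0086, 0.9978, -1057.607], [0.0, 0.0, 0.0, 1.0]] ['color', 'fx', 'fy', 'cx', 'cy', 'world_to_cam']
```

View pics/top0.png

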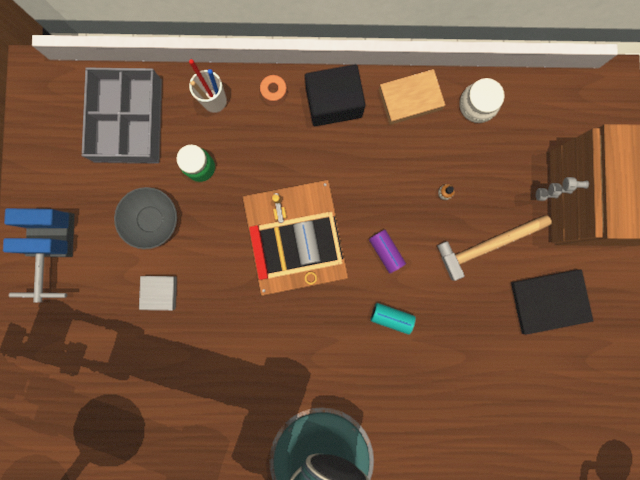

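View pics/side0.png

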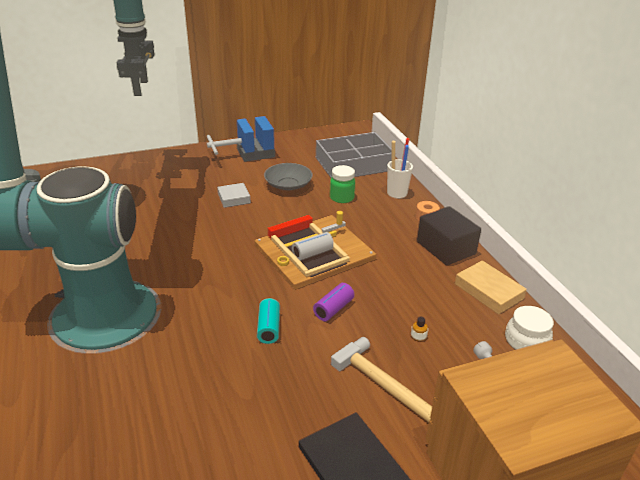

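Candidates for the roll: polished steel with a blue line in the tray (top 307,242), purple (387,251), turquoise (394,318). I choose the steel one and check it in a close crop.

Run:
```python
import cv2
a=cv2.imread("pics/top0.png")[178:300,235:355];cv2.imwrite("pics/crop1.png",cv2.resize(a,None,fx=4.9,fy=4.9,interpolation=cv2.INTER_CUBIC))
```

```text
(no output)
```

View pics/crop1.png

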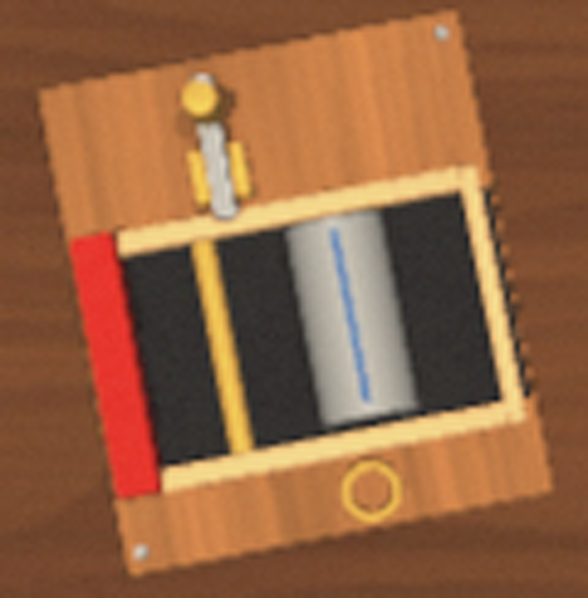

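```bash
cat > h.py <<'E'
import numpy as np
from rig import manip
def ray(r,uv,z):
    M=np.array(r["world_to_cam"]);R,t=M[:3,:3],M[:3,3]
    d=R.T@np.array([(uv[0]-r["cx"])/r["fx"],-(uv[1]-r["cy"])/r["fy"],-1]);c=-R.T@t
    return c+d*(z-c[2])/d[2]
def proj(r,p):
    M=np.array(r["world_to_cam"]);q=(M[:3,:3]@np.asarray(p,float).T).T+M[:3,3]
    return np.c_[r["cx"]+r["fx"]*q[:,0]/-q[:,2],r["cy"]-r["fy"]*q[:,1]/-q[:,2]]
E
python3 - <<'E'
from h import *
from scipy.optimize import least_squares
r=manip.get_image("top")
c=lambda u,v:(235+(u-2)/4.9,178+(v-2)/4.9)
F=[((40,92),(110,-135,20)),((457,12),(-90,-135,20)),((551,490),(-90,95,20)),((131,576),(110,95,20)),
((203,240),(47.5,-50,23)),((240,448),(47.5,50,23)),((200,97),(33,-110,78)),((478,168),(-80,-60,32)),((523,417),(-80,60,32))]
W=np.array([ray(r,c(*a),b[2])[:2] for a,b in F]);B=np.array([b[:2] for a,b in F],float)
def T(p,B):
    C,S=np.cos(p[2]),np.sin(p[2]);return B@np.array([[C,-S],[S,C]]).T+p[:2]
s=least_squares(lambda p:(T(p,B)-W).ravel(),[480,50,1.5],loss="soft_l1",f_scale=2)
p=s.x;print("bed",p);print(np.round(T(p,B)-W,1).tolist())
C,S=np.cos(p[2]),np.sin(p[2])
for n,uv,z in(("roll",(352,318),44),("rollend-",(335,220),44),("rollend+",(370,417),44),("bangle",(371,491),25),("bluea",(333,230),64),("blueb",(366,402),64)):
    w=ray(r,c(*uv),z)[:2]; d=w-p[:2];print(n,w,"bed",C*d[0]+S*d[1],-S*d[0]+C*d[1])
for n,q in(("seat",[63,0]),("knob",[33,-110]),("shut",[33,-60])):print(n,T(p,np.array([q],float)))
E
```

```text
bed [481.69925933  52.39738086   1.77550119]
[[1.4, 1.2], [2.1, -1.4], [-1.3, -2.8], [-0.7, 0.9], [-0.7, -0.2], [-3.0, -2.0], [3.7, 0.4], [1.4, 3.3], [-2.2, 0.4]]
roll [484.89981833  39.58757267] bed -13.192956348976944 -0.5297799429891041
rollend- [529.26620887  47.84744174] bed -14.124264598073601 -45.648896858165465
rollend+ [440.32588479  30.91639935] bed -12.622175766943833 44.87615587486392
bangle [407.01505929  30.38557052] bed -6.370557015105918 77.59939132324192
bluea [522.54855638  47.98965267] bed -12.619470625978847 -39.10041046322402
blueb [446.38732721  32.40317436] bed -12.398602154743436 38.63904123893192
seat [[468.89273317 114.08200527]]
knob [[582.69439141 107.06897583]]
shut [[533.73834029  96.90506618]]
```

The crop shows the steel roll with its blue line (crop 352,318), the ridge at (222,344), the red stop at left, the knob at (200,97) and the bangle at (371,491). The fitted bed origin is (482, 52) with yaw 1.7755. The roll is at bed x ≈ -13, square to the channel. I'll put the tool's y axis along bed x, because the shut fingers are wider that way.

>>> send_rows(commands="1 -0.192 -0.215 0 0 0 0; 1 -0.384 -0.43 0 0 0 0; 1 -0.576 -0.644 0 0 0 0; 1 -0.768 -0.859 0 0 0 0", grip_force=40)

```text
time_s: 0.65
tool_pos: [285.7, 440.3, 238.4]
eef_rot: [-3.141, 0.0, 2.865]
force: [0.5, -0.3, -0.3]
gripper_width: 50.3
```

>>> send_rows(commands="1 -0.192 -0.215 0 0 0 0; 1 -0.384 -0.43 0 0 0 0; 1 -0.576 -0.644 0 0 0 0; 1 -0.768 -0.859 0 0 0 0")

```text
time_s: 1.15
tool_pos: [386.4, 233.1, 238.6]
eef_rot: [3.141, 0.0, 2.865]
force: [0.3, 1.0, 0.2]
gripper_width: 10.2
```

>>> send_rows(commands="1 -0.192 -0.215 0.1 0 0 -0.08; 1 -0.384 -0.43 0.25 0 0 -0.16; 1 -0.576 -0.644 0.4 0 0 -0.24; 1 -0.768 -0.859 0.55 0 0 -0.306; 1 -0.768 -0.859 0.6 0 0 -0.306; 1 -0.768 -0.859 0.6 0 0 -0.306; 1 -0.768 -0.859 0.6 0 0 -0.306")

```text
time_s: 2.02
tool_pos: [486.9, 28.8, 119.4]
eef_rot: [3.141, 0.001, -2.937]
force: [-0.3, 0.3, 0.1]
gripper_width: 0.5
```

```bash
cat >> h.py <<'E'
BED=np.array([481.7,52.4]);YAW=1.7755
def bed(p):
    C,S=np.cos(YAW),np.sin(YAW);d=np.asarray(p)[:2]-BED;return np.array([C*d[0]+S*d[1],-S*d[0]+C*d[1]])
def st():
    s=manip.sense();print(round(s["time_s"],2),"tcp",np.round(s["tool_pos"],1),"bed",np.round(bed(s["tool_pos"]),1),"rot",np.round(s["eef_rot"],3),"F",np.round(s["force"],1),"w",round(s["gripper_width"],1),"q6",round(s["joint_pos"][5],2))
E
python3 - <<'E'
from h import *
import cv2
st()
r=manip.get_image("side")["color"][130:290,230:440];cv2.imwrite("pics/side1.png",cv2.resize(r,None,fx=3.7,fy=3.7,interpolation=cv2.INTER_CUBIC))
E
```

```text
2.02 tcp [486.9  28.8 119.4] bed [-24.2  -0.2] rot [ 3.141e+00  1.000e-03 -2.937e+00] F [-0.3  0.3  0.1] w 0.5 q6 -1.77
```

View pics/side1.png

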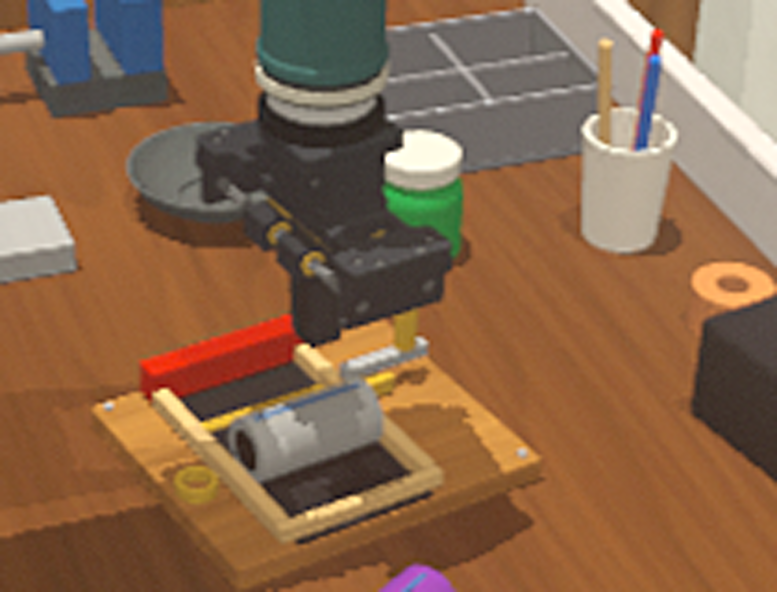

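The side crop shows the shut blocky fingers above the roll, with the roll lying square in the channel. Now I'll lower.

>>> send_rows(commands="1 0 0 0.07 0 0 0; 1 0 0 0.14 0 0 0; 1 0 0 0.2 0 0 0; 1 0 0 0.235 0 0 0; 1 0 0 0.24 0 0 0; 1 0 0 0.24 0 0 0; 1 0 0 0.24 0 0 0")

```text
time_s: 2.95
tool_pos: [487.4, 27.5, 71.2]
eef_rot: [-3.141, 0.001, -2.938]
force: [-0.6, -0.6, 0.0]
gripper_width: 0.4
```

>>> send_rows(commands="1 0 0 0.005 0 0 0; 1 0 0 0.01 0 0 0; 1 0 0 0.015 0 0 0; 1 0 0 0.02 0 0 0; 1 0 0 0.02 0 0 0")

```text
time_s: 3.58
tool_pos: [486.8, 27.6, 66.6]
eef_rot: [3.142, -0.0, -2.938]
force: [-0.2, -0.5, -0.2]
gripper_width: 0.3
```

>>> send_rows(commands="1 0 0 0.003 0 0 0; 1 0 0 0.006 0 0 0; 1 0 0 0.009 0 0 0; 1 0 0 0.009 0 0 0")

```text
time_s: 4.08
tool_pos: [486.8, 27.6, 64.8]
eef_rot: [3.142, -0.0, -2.938]
force: [0.0, -0.2, 0.4]
gripper_width: -0.0
```

>>> send_rows(commands="1 0 0 0.002 0 0 0; 1 0 0 0.004 0 0 0; 1 0 0 0.004 0 0 0")

```text
time_s: 4.45
tool_pos: [486.9, 27.6, 64.2]
eef_rot: [-3.142, 0.0, -2.938]
force: [-0.5, -0.8, 0.2]
gripper_width: 0.3
```

>>> send_rows(commands="1 0 0 0.002 0 0 0; 1 0 0 0.004 0 0 0; 1 0 0 0.004 0 0 0")

```text
time_s: 4.82
tool_pos: [487.1, 27.5, 64.0]
eef_rot: [-3.141, 0.0, -2.938]
force: [-2.8, -0.7, 7.1]
gripper_width: 0.3
```

>>> send_rows(commands="1 0 0.01 0 0 0 0; 1 0 0.02 0 0 0 0; 1 0 0.03 0 0 0 0; 1 0 0.04 0 0 0 0; 1 0 0.05 0 0 0 0; 1 0 0.05 0 0 0 0")

```text
time_s: 5.58
tool_pos: [485.0, 37.5, 64.3]
eef_rot: [-3.141, 0.0, -2.938]
force: [-2.5, 0.0, 9.0]
gripper_width: 0.5
```

>>> send_rows(commands="1 0 0.0125 0 0 0 0; 1 0 0.025 0 0 0 0; 1 0 0.0375 0 0 0 0; 1 0 0.05 0 0 0 0; 1 0 0.0625 0 0 0 0; 1 0 0.075 0 0 0 0; 1 0 0.075 0 0 0 0")

```text
time_s: 6.45
tool_pos: [482.0, 52.2, 64.2]
eef_rot: [-3.141, 0.0, -2.937]
force: [-3.1, -0.9, 8.2]
gripper_width: 0.4
```

>>> send_rows(commands="1 0 0.0125 0 0 0 0; 1 0 0.025 0 0 0 0; 1 0 0.0375 0 0 0 0; 1 0 0.05 0 0 0 0; 1 0 0.0625 0 0 0 0; 1 0 0.0625 0 0 0 0")

```text
time_s: 7.2
tool_pos: [479.5, 64.4, 64.2]
eef_rot: [-3.141, 0.0, -2.938]
force: [-3.1, 0.1, 8.2]
gripper_width: 0.4
```

Run:
```python
from h import *
import cv2
st()
r=manip.get_image("side")["color"][180:290,250:390];cv2.imwrite("pics/side2.png",cv2.resize(r,None,fx=5.4,fy=5.4,interpolation=cv2.INTER_CUBIC))
```

```text
7.2 tcp [479.5  64.4  64.2] bed [12.2 -0.3] rot [-3.141  0.    -2.938] F [-3.1  0.1  8.2] w 0.4 q6 -1.69
```

View pics/side2.png

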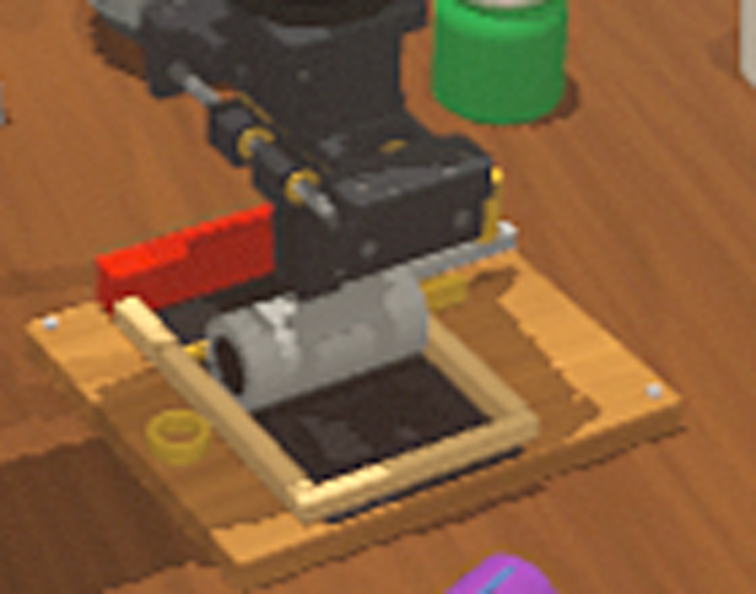

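The roll has turned under the fingertips to bed x ≈ 6 and is still square. Next I regrip behind the top for a second flat stroke.

>>> send_rows(commands="1 0 0 -0.004 0 0 0; 1 0 0 -0.015 0 0 0; 1 0 0 -0.03 0 0 0; 1 0 -0.05 -0.03 0 0 0; 1 0 -0.105 -0.03 0 0 0; 1 0 -0.105 -0.025 0 0 0; 1 0 -0.105 -0.015 0 0 0; 1 0 -0.105 -0.01 0 0 0; 1 0 -0.105 -0.007 0 0 0; 1 0 -0.105 -0.005 0 0 0; 1 0 -0.105 -0.003 0 0 0; 1 0 -0.105 -0.001 0 0 0; 1 0 -0.105 0 0 0 0; 1 0 -0.105 0 0 0 0")

```text
time_s: 9.0
tool_pos: [483.7, 43.7, 63.7]
eef_rot: [-3.141, 0.0, -2.938]
force: [-1.4, -0.7, 5.3]
gripper_width: 0.2
```

>>> send_rows(commands="1 0 0 0.001 0 0 0; 1 0 0.0125 0.001 0 0 0; 1 0 0.025 0.001 0 0 0; 1 0 0.0375 0.001 0 0 0; 1 0 0.05 0.001 0 0 0; 1 0 0.0625 0.001 0 0 0; 1 0 0.075 0.001 0 0 0; 1 0 0.0875 0.001 0 0 0; 1 0 0.1 0.001 0 0 0; 1 0 0.1125 0.001 0 0 0; 1 0 0.125 0.001 0 0 0; 1 0 0.125 0.001 0 0 0")

```text
time_s: 10.5
tool_pos: [478.7, 68.4, 64.2]
eef_rot: [3.142, 0.0, -2.938]
force: [-4.8, -0.9, 10.7]
gripper_width: 0.6
```

>>> send_rows(commands="1 0 0.0125 0 0 0 0; 1 0 0.025 0 0 0 0; 1 0 0.0375 0 0 0 0; 1 0 0.05 0 0 0 0; 1 0 0.0625 0 0 0 0; 1 0 0.075 0 0 0 0; 1 0 0.0875 0 0 0 0; 1 0 0.1 0 0 0 0; 1 0 0.1 0 0 0 0")

```text
time_s: 11.62
tool_pos: [474.7, 88.1, 64.1]
eef_rot: [3.141, 0.0, -2.938]
force: [-4.3, 0.3, 9.4]
gripper_width: 0.3
```

Run:
```python
from h import *
import cv2
st()
for n,(a,b,c,d) in {"side":(180,290,250,390),"top":(178,300,235,355)}.items():
    r=manip.get_image(n)["color"][a:b,c:d];cv2.imwrite(f"pics/{n}3.png",r)
a,b=cv2.imread("pics/side3.png"),cv2.imread("pics/top3.png")
f=lambda i,h:cv2.resize(i,None,fx=h,fy=h,interpolation=cv2.INTER_CUBIC)
a=f(a,3.2);b=f(b,3.2);H=max(a.shape[0],b.shape[0])
p=lambda i:cv2.copyMakeBorder(i,0,H-i.shape[0],0,0,0)
o=np.hstack([p(a),p(b)])[:, :];o=o if o.shape[1]<=800 else cv2.resize(o,None,fx=800/o.shape[1],fy=800/o.shape[1])
cv2.imwrite("pics/both3.png",o);print(o.shape)
```

```text
11.62 tcp [474.7  88.1  64.1] bed [36.4 -0.4] rot [ 3.141  0.    -2.938] F [-4.3  0.3  9.4] w 0.3 q6 -1.64
(375, 800, 3)
```

View pics/both3.png

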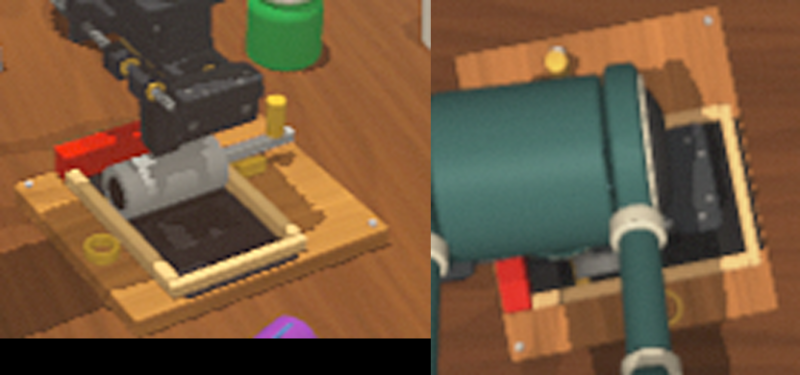

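The roll sits just before the ridge, still square; its near-end bore is at crop (118,193). I regrip for the ridge stroke.

>>> send_rows(commands="1 0 0 -0.004 0 0 0; 1 0 0 -0.015 0 0 0; 1 0 0 -0.03 0 0 0; 1 0 -0.05 -0.03 0 0 0; 1 0 -0.117 -0.03 0 0 0; 1 0 -0.117 -0.025 0 0 0; 1 0 -0.117 -0.015 0 0 0; 1 0 -0.117 -0.01 0 0 0; 1 0 -0.117 -0.007 0 0 0; 1 0 -0.117 -0.005 0 0 0; 1 0 -0.117 -0.003 0 0 0; 1 0 -0.117 -0.001 0 0 0; 1 0 -0.117 0 0 0 0; 1 0 -0.117 0 0 0 0")

```text
time_s: 13.48
tool_pos: [479.3, 64.8, 63.5]
eef_rot: [-3.141, 0.0, -2.938]
force: [-1.5, -0.5, 4.9]
gripper_width: 0.2
```

Run:
```python
from h import *
st()
r=manip.get_image("side");print(bed(ray(r,(288.3,242.7),42)))
```

```text
13.47 tcp [479.3  64.8  63.5] bed [12.7 -0.2] rot [-3.141  0.    -2.938] F [-1.5 -0.5  4.9] w 0.2 q6 -1.69
[25.77757884 42.52022772]
```

>>> send_rows(commands="1 0 0 0.0015 0 0 0; 1 0 0.01 0.0015 0 0 0; 1 0 0.02 0.0015 0 0 0; 1 0 0.03 0.0015 0 0 0; 1 0 0.04 0.0015 0 0 0; 1 0 0.04 0.0015 0 0 0")

```text
time_s: 14.28
tool_pos: [477.8, 72.8, 64.0]
eef_rot: [-3.141, 0.0, -2.938]
force: [-4.6, -0.9, 12.0]
gripper_width: 0.1
```

>>> send_rows(commands="1 0 0.005 0 0 0 0; 1 0 0.01 0 0 0 0; 1 0 0.015 0 0 0 0; 1 0 0.015 0 0 0 0")

```text
time_s: 14.78
tool_pos: [477.2, 75.7, 64.1]
eef_rot: [-3.142, 0.0, -2.938]
force: [-5.0, -1.3, 12.8]
gripper_width: 0.4
```

>>> send_rows(commands="1 0 0.005 -0.0005 0 0 0; 1 0 0.01 -0.0005 0 0 0; 1 0 0.01 -0.0005 0 0 0")

```text
time_s: 15.15
tool_pos: [476.8, 77.7, 64.2]
eef_rot: [3.142, 0.0, -2.938]
force: [-4.4, -0.7, 11.9]
gripper_width: 0.3
```

>>> send_rows(commands="1 0 0.005 -0.0005 0 0 0; 1 0 0.01 -0.0005 0 0 0; 1 0 0.01 -0.0005 0 0 0")

```text
time_s: 15.52
tool_pos: [476.3, 79.5, 64.2]
eef_rot: [-3.141, 0.0, -2.937]
force: [-4.4, -1.5, 10.5]
gripper_width: 0.4
```

>>> send_rows(commands="1 0 0.005 0 0 0 0; 1 0 0.01 0 0 0 0; 1 0 0.01 0 0 0 0")

```text
time_s: 15.9
tool_pos: [476.3, 80.8, 64.4]
eef_rot: [-3.14, 0.0, -2.937]
force: [-4.9, -4.6, 12.8]
gripper_width: 0.0
```

>>> send_rows(commands="1 0 0.005 0 0 0 0; 1 0 0.01 0 0 0 0; 1 0 0.01 0 0 0 0")

```text
time_s: 16.27
tool_pos: [476.0, 82.6, 64.8]
eef_rot: [-3.14, 0.0, -2.937]
force: [-4.8, -5.5, 15.3]
gripper_width: 0.6
```

>>> send_rows(commands="1 0.002 0.002 -0.002 0 0 0; 1 0.002 0.006 -0.003 0 0 0; 1 0.002 0.01 -0.0035 0 0 0; 1 0.002 0.01 -0.0035 0 0 0")

```text
time_s: 16.77
tool_pos: [475.4, 84.7, 65.2]
eef_rot: [-3.14, 0.001, -2.937]
force: [-3.6, -3.4, 12.7]
gripper_width: 0.3
```

>>> send_rows(commands="1 0.001 0.004 -0.0015 0 0 0; 1 0.0015 0.007 -0.0025 0 0 0; 1 0.002 0.01 -0.0035 0 0 0; 1 0.002 0.01 -0.0035 0 0 0")

```text
time_s: 17.27
tool_pos: [474.8, 86.9, 65.7]
eef_rot: [-3.141, 0.002, -2.937]
force: [-2.4, -3.5, 9.7]
gripper_width: 0.4
```

>>> send_rows(commands="1 0 0.004 -0.001 0 0 0; 1 0 0.007 -0.0015 0 0 0; 1 0 0.01 -0.002 0 0 0; 1 0 0.01 -0.002 0 0 0")

```text
time_s: 17.77
tool_pos: [474.4, 89.0, 66.0]
eef_rot: [-3.141, 0.002, -2.937]
force: [-1.5, -2.8, 9.2]
gripper_width: 0.1
```

>>> send_rows(commands="1 0 0.004 -0.001 0 0 0; 1 0 0.007 -0.0015 0 0 0; 1 0 0.01 -0.002 0 0 0; 1 0 0.01 -0.002 0 0 0")

```text
time_s: 18.27
tool_pos: [474.0, 91.0, 66.3]
eef_rot: [-3.141, 0.002, -2.938]
force: [-1.8, -2.4, 8.0]
gripper_width: 0.4
```

>>> send_rows(commands="1 0 0.005 -0.0002 0 0 0; 1 0 0.01 -0.0005 0 0 0; 1 0 0.015 -0.001 0 0 0; 1 0 0.015 -0.001 0 0 0")

```text
time_s: 18.77
tool_pos: [473.4, 94.0, 66.6]
eef_rot: [-3.141, 0.002, -2.938]
force: [-0.9, -1.0, 9.5]
gripper_width: 0.0
```

>>> send_rows(commands="1 0 0.005 -0.0005 0 0 0; 1 0 0.01 -0.001 0 0 0; 1 0 0.015 -0.0015 0 0 0; 1 0 0.015 -0.0015 0 0 0")

```text
time_s: 19.27
tool_pos: [472.8, 97.1, 66.9]
eef_rot: [-3.141, 0.002, -2.938]
force: [-1.6, -1.1, 9.2]
gripper_width: 0.5
```

>>> send_rows(commands="1 0 0.005 -0.0002 0 0 0; 1 0 0.01 -0.0004 0 0 0; 1 0 0.015 -0.0006 0 0 0; 1 0 0.015 -0.0006 0 0 0")

```text
time_s: 19.77
tool_pos: [472.1, 100.1, 67.0]
eef_rot: [-3.141, 0.002, -2.938]
force: [-2.5, -1.3, 9.4]
gripper_width: 0.3
```

>>> send_rows(commands="1 0 0.005 0 0 0 0; 1 0 0.01 0 0 0 0; 1 0 0.015 0 0 0 0; 1 0 0.015 0 0 0 0")

```text
time_s: 20.27
tool_pos: [471.5, 103.2, 67.1]
eef_rot: [-3.142, 0.002, -2.938]
force: [-2.1, 0.5, 9.6]
gripper_width: 0.3
```

>>> send_rows(commands="1 0 0.005 0 0 0 0; 1 0 0.01 0 0 0 0; 1 0 0.015 0.0003 0 0 0; 1 0 0.015 0.0003 0 0 0")

```text
time_s: 20.78
tool_pos: [470.9, 106.2, 67.1]
eef_rot: [3.141, 0.002, -2.938]
force: [-2.5, -0.8, 10.6]
gripper_width: 0.7
```

>>> send_rows(commands="1 0 0.005 0.0005 0 0 0; 1 0 0.01 0.001 0 0 0; 1 0 0.015 0.0015 0 0 0; 1 0 0.015 0.0015 0 0 0")

```text
time_s: 21.28
tool_pos: [470.3, 109.3, 67.0]
eef_rot: [3.141, 0.002, -2.938]
force: [-3.4, 0.1, 10.9]
gripper_width: 0.6
```

>>> send_rows(commands="1 0 0.005 0.0003 0 0 0; 1 0 0.01 0.001 0 0 0; 1 0 0.015 0.0015 0 0 0; 1 0 0.015 0.0015 0 0 0")

```text
time_s: 21.78
tool_pos: [469.7, 112.4, 66.6]
eef_rot: [3.141, 0.002, -2.938]
force: [-3.5, 0.7, 11.7]
gripper_width: -0.1
```

>>> send_rows(commands="1 0 0.005 0.0005 0 0 0; 1 0 0.01 0.001 0 0 0; 1 0 0.015 0.0015 0 0 0; 1 0 0.015 0.0015 0 0 0")

```text
time_s: 22.28
tool_pos: [469.0, 115.5, 66.2]
eef_rot: [3.141, 0.002, -2.938]
force: [-3.3, 1.3, 9.8]
gripper_width: 0.4
```

>>> send_rows(commands="1 0 0.005 0.0008 0 0 0; 1 0 0.01 0.0016 0 0 0; 1 0 0.015 0.0024 0 0 0; 1 0 0.015 0.0024 0 0 0")

```text
time_s: 22.78
tool_pos: [468.3, 118.6, 65.5]
eef_rot: [3.14, 0.002, -2.938]
force: [-2.3, 1.5, 7.8]
gripper_width: 0.5
```

>>> send_rows(commands="1 0 0.005 0.0008 0 0 0; 1 0 0.01 0.0018 0 0 0; 1 0 0.015 0.0028 0 0 0; 1 0 0.015 0.0028 0 0 0")

```text
time_s: 23.28
tool_pos: [467.7, 121.5, 64.7]
eef_rot: [3.14, 0.002, -2.938]
force: [-2.4, 2.6, 5.6]
gripper_width: 0.1
```

>>> send_rows(commands="1 0 0.005 0.0012 0 0 0; 1 0 0.01 0.0024 0 0 0; 1 0 0.015 0.0035 0 0 0; 1 0 0.015 0.0035 0 0 0")

```text
time_s: 23.78
tool_pos: [467.0, 124.3, 63.7]
eef_rot: [3.141, 0.002, -2.938]
force: [0.1, 4.0, 5.6]
gripper_width: 0.5
```

Run:
```python
from h import *
import cv2
st()
r=manip.get_image("side")["color"][180:290,250:390];cv2.imwrite("pics/side4.png",cv2.resize(r,None,fx=5.4,fy=5.4,interpolation=cv2.INTER_CUBIC))
```

```text
23.77 tcp [467.  124.3  63.7] bed [73.4 -0.2] rot [ 3.141e+00  2.000e-03 -2.938e+00] F [0.1 4.  5.6] w 0.5 q6 -1.57
```

View pics/side4.png

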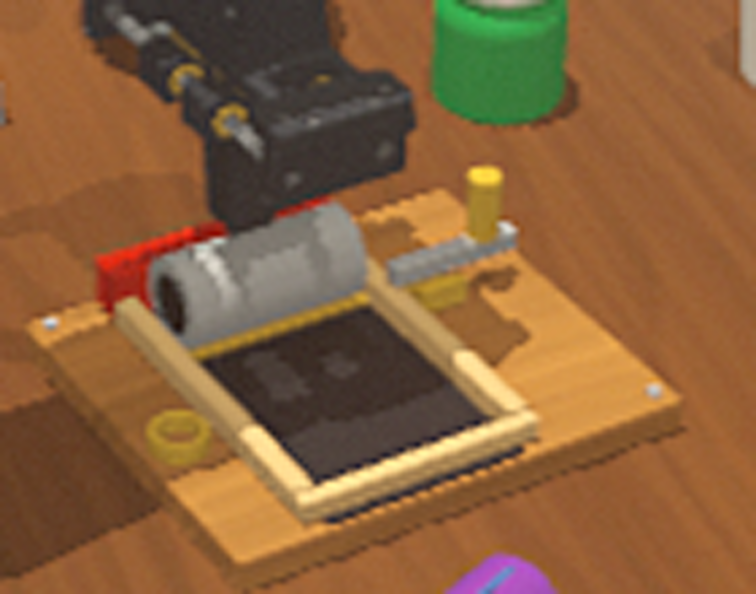

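The roll is past the ridge, square and close to the stop (bore at crop 172,303). I ease off, regrip nearer its top, and press.

>>> send_rows(commands="1 0 0 -0.002 0 0 0; 1 0 0 -0.004 0 0 0; 1 0 0 -0.006 0 0 0; 1 0 0 -0.008 0 0 0; 1 0 0 -0.015 0 0 0; 1 0 0 -0.03 0 0 0; 1 0 -0.046 -0.03 0 0 0; 1 0 -0.092 -0.03 0 0 0; 1 0 -0.092 -0.025 0 0 0; 1 0 -0.092 -0.015 0 0 0; 1 0 -0.092 -0.01 0 0 0; 1 0 -0.092 -0.007 0 0 0; 1 0 -0.092 -0.005 0 0 0; 1 0 -0.092 -0.003 0 0 0; 1 0 -0.092 -0.001 0 0 0; 1 0 -0.092 0 0 0 0; 1 0 -0.092 0 0 0 0")

```text
time_s: 25.95
tool_pos: [469.9, 105.6, 64.2]
eef_rot: [3.142, -0.0, -2.938]
force: [-4.9, -1.7, 10.7]
gripper_width: 0.5
```

Run:
```python
from h import *
import cv2
st()
i=manip.get_image("side");r=i["color"][180:290,250:390];cv2.imwrite("pics/side5.png",cv2.resize(r,None,fx=5.4,fy=5.4,interpolation=cv2.INTER_CUBIC))
f=lambda x:np.r_[BED+np.array([[np.cos(YAW),-np.sin(YAW)],[np.sin(YAW),np.cos(YAW)]])@[x,45],42]
print((proj(i,[f(27),f(56),f(60),f(63)])-[250,180])*5.4)
```

```text
25.95 tcp [469.9 105.6  64.2] bed [54.5  0.7] rot [ 3.142 -0.    -2.938] F [-4.9 -1.7 10.7] w 0.5 q6 -1.61
[[200.6002332  338.80962499]
 [169.16575546 306.1696133 ]
 [164.89607391 301.73618651]
 [161.70415532 298.42185563]]
```

View pics/side5.png

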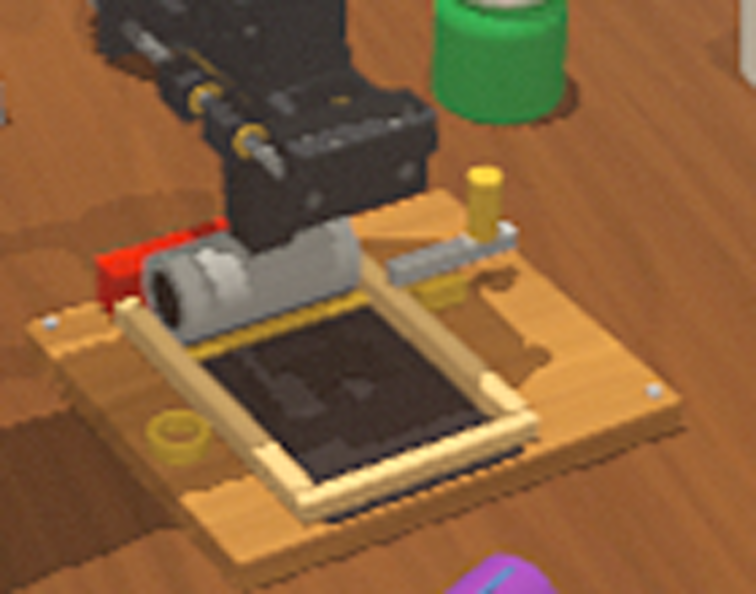

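The bore has moved to crop (165,298), about 6 mm further on, which puts the roll near or at the stop. I roll gently forward to see if it meets the stop.

>>> send_rows(commands="1 0 0.005 0 0 0 0; 1 0 0.01 0 0 0 0; 1 0 0.01 0 0 0 0")

```text
time_s: 26.38
tool_pos: [470.1, 106.4, 64.2]
eef_rot: [-3.139, 0.0, -2.937]
force: [-2.3, -5.5, 9.1]
gripper_width: 0.7
```

>>> send_rows(commands="1 0 0.005 0 0 0 0; 1 0 0.01 0 0 0 0; 1 0 0.01 0 0 0 0")

```text
time_s: 26.75
tool_pos: [470.4, 108.7, 64.3]
eef_rot: [-3.14, 0.002, -2.937]
force: [-0.6, -5.0, 5.6]
gripper_width: 0.4
```

The roll is hard against the stop: the drag jumped to 5 N and the fingers slip. Now the bedding press.

>>> send_rows(commands="1 0 0 0.001 0 0 0; 1 0 0 0.002 0 0 0; 1 0 0 0.0025 0 0 0; 1 0 0 0.0025 0 0 0; 1 0 0 0.0025 0 0 0")

```text
time_s: 27.38
tool_pos: [470.4, 108.7, 64.2]
eef_rot: [-3.14, 0.002, -2.937]
force: [-1.5, -4.3, 10.1]
gripper_width: 0.3
```

>>> send_rows(commands="1 0 0 0 0 0 0; 1 0 0 0 0 0 0; 1 0 0 0 0 0 0; 1 0 0 0 0 0 0; 1 0 0 0 0 0 0; 1 0 0 0 0 0 0; 1 0 0 0 0 0 0; 1 0 0 0 0 0 0; 1 0 0 0 0 0 0; 1 0 0 0 0 0 0")

```text
time_s: 28.62
tool_pos: [470.4, 108.7, 64.2]
eef_rot: [-3.14, 0.002, -2.937]
force: [-1.9, -4.4, 10.2]
gripper_width: 0.1
```

>>> send_rows(commands="1 0 0 -0.002 0 0 0; 1 0 0 -0.004 0 0 0; 1 0 0 -0.008 0 0 0; 1 0 0 -0.02 0 0 0; 1 0 0 -0.1 0 0 0; 1 0 0 -0.2 0 0 0; 1 0 0 -0.2 0 0 0; 1 0 0 -0.2 0 0 0")

```text
time_s: 29.62
tool_pos: [469.0, 109.4, 102.6]
eef_rot: [3.142, 0.0, -2.938]
force: [0.1, 0.3, -0.1]
gripper_width: 0.5
```

Run:
```python
from h import *
import cv2
st()
r=manip.get_image("top");i=r["color"][178:300,235:355]
a=cv2.resize(i,None,fx=3.3,fy=3.3,interpolation=cv2.INTER_CUBIC)
i=manip.get_image("side")["color"][180:300,250:370];b=cv2.resize(i,(396,a.shape[0]),interpolation=cv2.INTER_CUBIC)
cv2.imwrite("pics/both6.png",np.hstack([a,b]));print(a.shape)
```

```text
29.62 tcp [469.  109.4 102.6] bed [58.4  0.8] rot [ 3.142  0.    -2.938] F [ 0.1  0.3 -0.1] w 0.5 q6 -1.6
(403, 396, 3)
```

View pics/both6.png

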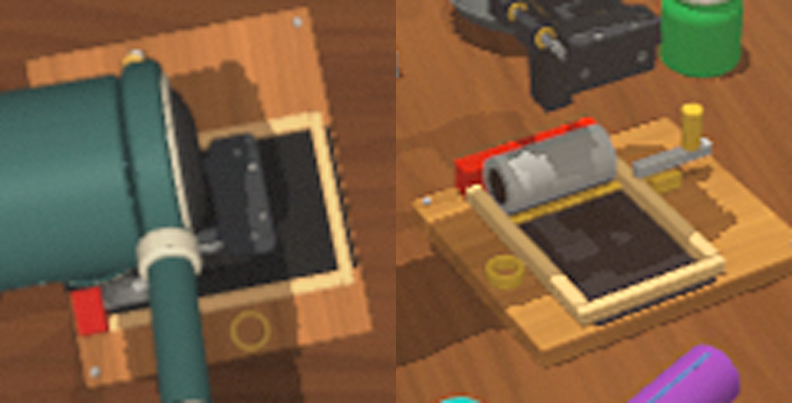

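The roll rests against the stop, square. Next I move round to the knob's free (-y) side.

>>> send_rows(commands="1 -0.2 -0.03 0 0 0 0; 1 -0.4 -0.07 0 0 0 0; 1 -0.6 -0.127 0 0 0 0; 1 -0.75 -0.127 0 0 0 0; 1 -0.75 -0.127 0 0 0 0; 1 -0.75 -0.127 0.1 0 0 0; 1 -0.75 -0.127 0.2 0 0 0; 1 -0.75 -0.127 0.223 0 0 0; 1 -0.75 -0.127 0.223 0 0 0")

```text
time_s: 30.85
tool_pos: [619.9, 114.7, 56.9]
eef_rot: [3.141, -0.002, -2.938]
force: [-0.0, 0.5, -0.1]
gripper_width: 0.3
```

Run:
```python
from h import *
import cv2
st()
i=manip.get_image("side")["color"][170:280,270:410]
cv2.imwrite("pics/side7.png",cv2.resize(i,None,fx=4.5,fy=4.5,interpolation=cv2.INTER_CUBIC))
```

```text
30.85 tcp [619.9 114.7  56.9] bed [  32.9 -148. ] rot [ 3.141e+00 -2.000e-03 -2.938e+00] F [-0.   0.5 -0.1] w 0.3 q6 -1.63
```

View pics/side7.png

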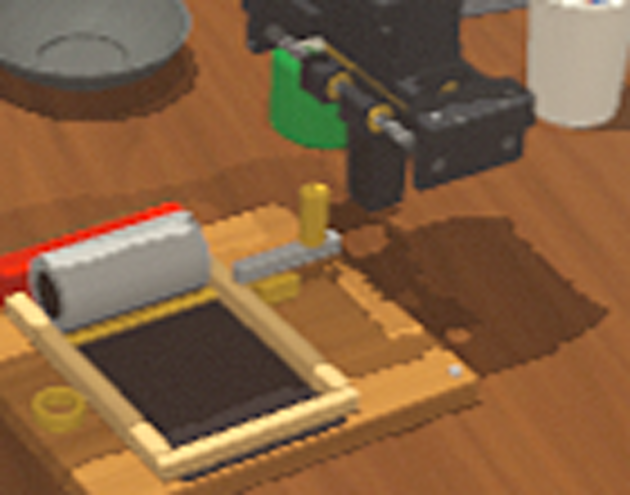

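The fingers stand on the free side of the knob, in line with the bolt. Now I push along bed +y.

>>> send_rows(commands="1 0.03 0 0 0 0 0; 1 0.06 0 0 0 0 0; 1 0.08 0 0 0 0 0; 1 0.1 0 0 0 0 0; 1 0.12 0 0 0 0 0; 1 0.14 0 0 0 0 0; 1 0.16 0 0 0 0 0; 1 0.18 0 0 0 0 0; 1 0.2 0 0 0 0 0; 1 0.2 0 0 0 0 0")

```text
time_s: 32.15
tool_pos: [581.5, 106.7, 58.1]
eef_rot: [-3.142, -0.001, -2.938]
force: [1.9, 0.8, -0.0]
gripper_width: 0.5
```

>>> send_rows(commands="1 0.02 0 0 0 0 0; 1 0.04 0 0 0 0 0; 1 0.06 0 0 0 0 0; 1 0.08 0 0 0 0 0; 1 0.1 0 0 0 0 0; 1 0.115 0 0 0 0 0; 1 0.115 0 0 0 0 0")

```text
time_s: 33.02
tool_pos: [558.9, 102.0, 58.0]
eef_rot: [3.142, -0.001, -2.938]
force: [1.6, 0.3, 0.4]
gripper_width: 0.2
```

>>> send_rows(commands="1 0.008 0 0 0 0 0; 1 0.016 0 0 0 0 0; 1 0.024 0 0 0 0 0; 1 0.024 0 0 0 0 0")

```text
time_s: 33.52
tool_pos: [554.6, 101.1, 58.0]
eef_rot: [-3.142, -0.0, -2.938]
force: [2.0, 0.3, 0.4]
gripper_width: 0.1
```

>>> send_rows(commands="1 0.005 0 0 0 0 0; 1 0.01 0 0 0 0 0; 1 0.015 0 0 0 0 0; 1 0.015 0 0 0 0 0")

```text
time_s: 34.02
tool_pos: [551.7, 100.5, 58.0]
eef_rot: [-3.142, -0.0, -2.938]
force: [2.1, 0.1, 0.0]
gripper_width: 0.6
```

>>> send_rows(commands="1 0.003 0 0 0 0 0; 1 0.006 0 0 0 0 0; 1 0.006 0 0 0 0 0")

```text
time_s: 34.4
tool_pos: [551.1, 100.4, 58.1]
eef_rot: [-3.142, 0.001, -2.938]
force: [3.7, -0.4, -0.8]
gripper_width: 0.3
```

Force is rising, so the hard limit is near. I creep on to confirm it.

>>> send_rows(commands="1 0.003 0 0 0 0 0; 1 0.006 0 0 0 0 0; 1 0.006 0 0 0 0 0")

```text
time_s: 34.78
tool_pos: [551.0, 100.4, 58.2]
eef_rot: [-3.142, 0.003, -2.938]
force: [7.4, 0.3, -3.7]
gripper_width: 0.5
```

>>> send_rows(commands="1 0.003 0 0 0 0 0; 1 0.005 0 0 0 0 0; 1 0.005 0 0 0 0 0")

```text
time_s: 35.15
tool_pos: [550.9, 100.3, 58.3]
eef_rot: [-3.141, 0.005, -2.938]
force: [9.9, 0.1, -6.2]
gripper_width: 0.5
```

The fingers stopped dead at bed y ≈ -77.6 against a predicted -77, so this is the hard limit. I back off, rise, and move away for a clear view.

>>> send_rows(commands="1 -0.01 0 0 0 0 0; 1 -0.05 0 0 0 0 0; 1 -0.15 0 0 0 0 0; 1 -0.25 0 0 0 0 0; 1 -0.3 0 -0.2 0 0 0; 1 -0.3 0 -0.45 0 0 0; 1 -0.3 0 -0.7 0 0 0; 1 -0.3 0.3 -0.8 0 0 0; 1 -0.3 0.6 -0.8 0 0 0; 1 -0.3 0.9 -0.8 0 0 0; 1 -0.3 1 -0.8 0 0 0; 1 -0.3 1 -0.8 0 0 0; 1 -0.3 1 -0.8 0 0 0")

```text
time_s: 36.78
tool_pos: [566.8, 306.4, 217.5]
eef_rot: [-3.14, -0.001, -2.938]
force: [-0.1, -0.7, 0.0]
gripper_width: 0.5
```

Run:
```python
from h import *
import cv2
st()
r=manip.get_image("top");i=r["color"][178:300,235:355]
a=cv2.resize(i,None,fx=3.3,fy=3.3,interpolation=cv2.INTER_CUBIC)
i=manip.get_image("side")["color"][180:300,250:370];b=cv2.resize(i,(396,a.shape[0]),interpolation=cv2.INTER_CUBIC)
cv2.imwrite("pics/both8.png",np.hstack([a,b]))
```

```text
36.77 tcp [566.8 306.4 217.5] bed [ 231.4 -135. ] rot [-3.140e+00 -1.000e-03 -2.938e+00] F [-0.1 -0.7  0. ] w 0.5 q6 -1.32
```

View pics/both8.png

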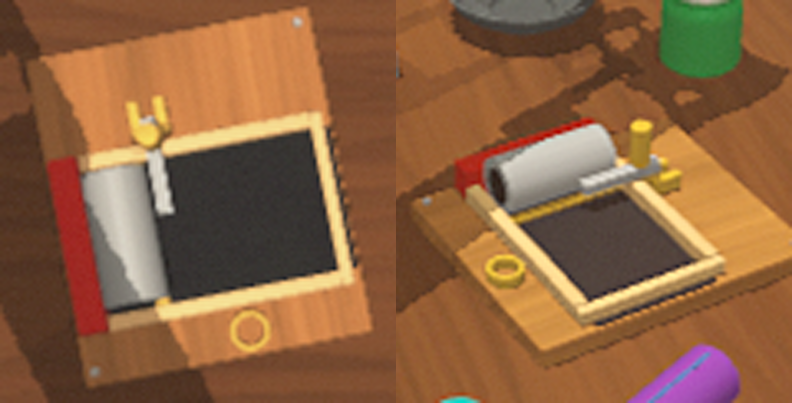

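The roll lies square against the red stop (top crop 125,238), the bolt is shut behind it (tip at 163,210), and the bangle is where it was. I hand the job in.

```bash
python3 -c "
from rig import manip
print(manip.sign_off())"
```

```text
the job is handed in; nothing more can be done
None
```

The roll is parked against the red stop with the bolt shut behind it, and I handed the job in at about 37 s of the 72 s. No verdict came back.

- **Rolling:** I rolled the steel roll from on top in three strokes, pressing about 5–13 N. On the ridge climb one reading was higher, about 15 N vertical and 17 N in total, still under the 20 N limit. The ridge turned out to be about 3 mm proud. Force was read only at the end of each move, so a short peak in between could have gone unseen.
- **Bedding:** I pressed the roll at about 10 N for 1.2 s while it touched the stop.
- **Bolt:** I pushed the knob until it stopped dead on its hard limit, with the fingers at bed y -77.6 mm against an expected -77 mm. The last push there reached about 10 N.
- **Last pictures:** The roll lies square against the stop with the bolt across behind it and the gripper clear of both. The bangle, jar and pan look unmoved. The crops did not show the block, mallet or vial, but the arm never went near them.
- **Disagreements:** The tray position from the camera fit was off by up to about 4 mm at single points, worst at the knob. A side-view estimate put the roll 1–2 mm short of where I had reckoned it before the ridge. I relied on the forces felt at the stop and the bolt limit instead.

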